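Release the cigar tubes with the two-button interlock

ROBOT

A 6-joint arm with a two-finger parallel gripper is mounted at the origin on the work surface. World frame = base frame: x ahead of the robot, y to its left, z up, the work surface at z = 0. Lengths are in mm, angles in degrees, forces in N, time in s.
With the tool pointing down it reaches from about 350 to 850 mm from the base axis. Payload 8.1 kg.
Tool frame: the origin (TCP) lies at the very end of the fingers, on their centre line; the grasp point (between the pads) lies 19 mm behind it; x points along the fingers, y is the direction in which the jaws open and shut, and the axes are right-handed (so a half turn about x gives the same grasp; the last joint's range is limited). The gripper opens to 85 mm and grips with 20 to 120 N. Pads are 22 mm wide; open, the fingers measure 114 mm over their backs; the gripper's body (76 mm by 85 mm) begins 54 mm behind the grasp point. The pads swing forward as they close: fully open they stand 13 mm farther back than shut.
Start: joints at [-4.893, 7.471, 85.268, -0, 87.261, -4.893], TCP at [600.004, 0.022, 231.292] pointing down, gripper open.
Joint ranges: [-169.43, 169.43], [-51.17, 129.36], [1.28, 143.12], [-76.62, 256.62], [0, 156.53], [-152.29, 152.29]. Speed limits (degrees/s): [136.94, 136.94, 159.86, 180, 180, 180].

INTERFACE

Orientations are given as [roll, pitch, yaw] about the fixed x, y, z axes, in that order (R = Rz(yaw) Ry(pitch) Rx(roll)).
In Python, from bench import sensors, snapshot, r gives the robot as it stands. The module is installed in compiled form; this text tells all that it offers.
- The arm moves only by the tool drive_tool, never from a script. Its argument "moves" is one flat list of numbers, 6 for each row, row after row: the shift along the tool's x, y, z in cm, then the turn, a rotation vector about the tool's x, y, z in degrees. In form: [tx, ty, tz, wx, wy, wz, tx, ty, tz, wx, wy, wz, ...]. A call has 1 to 20 rows; each row shifts and turns the commanded pose from where the row before left it, along the tool's axes as they then stand; what a row does not reach is not made up. A row lasts 1/12 s, in which the tool goes at most 41.7 mm and 7.16 degrees, less where a joint would pass 70% of its speed; a pose out of reach is approached as far as the arm can. A call with a gripper value outside its range is refused whole. "hand" is the finger opening in cm, from 0 to 8.54, set as the call begins (left out, the last holds). The fingers move at their own pace and stop on an object; "grip_force" is the grip in N (left out, the last holds). Time passes only in rows, so rows that do not move let the fingers close. It gives the time, the measured TCP pose, the force and the opening at its end, in the units of the state.
- sensors.sense(): the state, without advancing time (a new reading comes with each control period).
- snapshot(name): name is "scene" or "side" or "wrist"; returns a dict with "image" (384x512x3 uint8, red, green, blue), "z_map" (384x512 float32, mm along the optical axis (not along the pixel's ray), 0 where there is no reading), "camera_matrix" (3x3 intrinsics, pixels), "dist" ([k1, k2, p1, p2, k3] as OpenCV has them; the pictures are not rectified), "eye" and "orientation" of the camera in the world; the wrist camera has in their place "mount" (4x4, takes a point from camera to tool coordinates, whose origin is the TCP and whose axes are the tool frame's). Camera axes: x right, y down, z forward; pixel columns grow to the right and rows downward; lengths in mm; the calibration is good to about 2 mm. A picture is of the moment at which its call begins: read the wrist's pose just before it.
- r.hand_in(): hands the job in, once; it reports no verdict.
The state is a dict: "time": time; "joint_pos": joint angles; "qd": joint speeds; "joint_efforts": joint torques, N m; "tool_pos": TCP position; "tcp_rot": TCP orientation; "ft_force": force on the tool from outside, world axes, zero at the start; "wrist_torque": the same for the moment, N m; "finger_gap": finger opening in mm.
Only numpy, scipy, OpenCV 4.12 (cv2) and the standard library are available. Lean on these libraries where they do the work, as an engineer would, in place of code of your own. Each camera call takes 0.05 s, during which the arm holds its last target.

TASK

Press the feeder's two steel buttons down together, one fingertip on each, and keep both fully down until all three aluminium tubes have rolled off the chute and come to rest in the cork-floored tray. Then let both buttons spring back up and move clear. Do not touch the tubes, never push one button down on its own, and leave everything else on the bench where it stands.

Things in the scene. Friction and masses are not known exactly. Their poses are not given: they have to be found in the camera images.
- feeder: Wooden tube feeder screwed to the bench. Origin on the bench straight below the midpoint of its two buttons; z up, x horizontal from the buttons to the tray, y from the right button to the left. Flat deck from x=-40 to 50 mm, 220 mm wide, top 45 mm above the bench, buttons at x=0; then an upright board (x 46 to 56 mm, 85 mm high), chute, pins and tray.
- chute (a point): Middle of the aluminium chute's surface (feeder x=98 mm, 56 mm above the bench). It runs from x=53 to 144 mm, sloping 12 degrees down towards +x, 162 mm wide between cheeks 8 mm thick and 85 mm high; the three tubes lie across it.
- pins (a point): Middle of the row of four steel pins (feeder x=130 mm) that stop the tubes, 8 mm above the chute. Each button carries two of them rigidly, and either button's two hold all the tubes: they roll only while both buttons are more than about 8 mm down.
- button_left_top (a point): Centre of the top face of the left button (feeder's +y side, y=+30 mm), a steel plunger 26 mm in diameter whose flat top stands 67 mm above the bench, 22 mm above the deck (4 mm dark collar of 42 mm diameter round it). The point moves down with the button. The two buttons are alike, 60 mm apart centre to centre.
- button_right_top (a point): Centre of the top face of the right button (y=-30 mm), otherwise like the left one.
- button_left (a joint): Travel of the left button in m: 0 up, 0.010 fully down against its stop. A spring returns it: it starts to move at about 1.5 N and is fully down at about 5 N. Beyond that it is rigid.
- button_right (a joint): Travel of the right button, the same.
- tray (a point): Centre of the tray's cork floor, 12 mm above the bench; axes as the feeder's. The tray is 90 mm long in x (feeder x=144 to 234), 162 mm wide in y, its walls 50 mm high.
- tube1: Closed aluminium tube 22 mm in diameter, 150 mm long, 30 g, lying across the chute along the feeder's y, the lowest of the three, against the pins. Origin at the middle of its axis; own y along the axis. At rest in the tray its origin is 23 mm above the bench.
- tube2: The same tube, the middle one.
- tube3: The same tube, the highest on the chute.
- tube_cap: Bystander: loose aluminium tube cap, 18 mm diameter, 18 mm high, without the dark collar that the buttons have, standing on the deck about 90 mm to the left (+y) of the midpoint between the buttons. Origin at the centre of its underside. Leave it.
- glue_jar: Bystander: jar with white cap, 60 mm diameter, 75 mm high, on the bench to the left of the feeder. Origin at the centre of its underside.
- mould: Bystander: wooden mould block 200 x 110 x 44 mm with dark grooves on top, on the bench to the right of the feeder. Origin at the centre of its underside.
- brass_weight: Bystander: brass weight with a knob, 44 mm diameter, 54 mm high, on the bench to the left of the chute. Origin at the centre of its underside.
- blade: Bystander: flat rounded steel blade about 140 x 90 x 4 mm lying on the bench near the robot, left. Origin at the centre of its underside.
- gauge: Bystander: wooden gauge plate 150 x 60 x 10 mm with three holes lying near the robot, right. Origin at the centre of its underside.
- tin: Bystander: steel tin 70 mm diameter, 90 mm high, far left. Origin at the centre of its underside.
Not all that is in view belongs to the job. Leave any purple or turquoise look-alike of the tube2 alone.

How it is judged (in metres and radians):
On the way, in this order (a step that is already met when the one before it is completed fails the run):
1. both buttons are being pushed down together by the fingers (contact force between the fingers and button_left above 0.5 N and contact force between the fingers and button_right above 0.5 N and value of joint each of button_left, button_right above 0.003 m), for 0.05 s.
2. with both buttons still held down by the fingers, all three tubes have come to rest in the tray (contact force between the fingers and button_left above 0.5 N and contact force between the fingers and button_right above 0.5 N and value of joint each of button_left, button_right above 0.007 m and x of tube1 in the frame of feeder between 0.15 and 0.23 m and z of each of tube1, tube2, tube3 in the frame of feeder below 0.045 m and linear speed of each of tube1, tube2, tube3 below 0.03 m/s and x of tube2 in the frame of feeder between 0.15 and 0.23 m and x of tube3 in the frame of feeder between 0.15 and 0.23 m), for 0.3 s.
At the end, for the whole second after the job is handed in: All three tubes lie at rest (slower than 0.03 m/s) in the tray, both buttons are back up (within 2 mm), and every bystander is within 20 mm of where it stood (x of tube1 in the frame of feeder between 0.15 and 0.23 m and z of each of tube1, tube2, tube3 in the frame of feeder below 0.045 m and linear speed of each of tube1, tube2, tube3 below 0.03 m/s and x of tube2 in the frame of feeder between 0.15 and 0.23 m and x of tube3 in the frame of feeder between 0.15 and 0.23 m and value of joint each of button_left, button_right below 0.002 m and distance of each of tube_cap, glue_jar, mould, brass_weight, blade, gauge, tin from where it was at the start of the episode below 0.02 m); the robot touches nothing.
It fails at once if one button is pushed down on its own (more than 7 mm down while the other is less than 2 mm down) ((value of joint button_left above 0.007 m and value of joint button_right below 0.002 m) or (value of joint button_right above 0.007 m and value of joint button_left below 0.002 m)).
It fails at once if a tube is touched by the robot (contact force between any of the fingers, the arm and tube1 above 0.3 N or contact force between any of the fingers, the arm and tube2 above 0.3 N or contact force between any of the fingers, the arm and tube3 above 0.3 N).
It fails at once if a tube is lifted out of the feeder (its axis more than 110 mm above the bench) (height (world z) of any of tube1, tube2, tube3 above 0.11 m).
It fails at once if a bystander is pushed or lifted more than 20 mm from its place (distance of any of tube_cap, glue_jar, mould, brass_weight, blade, gauge, tin from where it was at the start of the episode above 0.02 m).
It also fails if it takes over 32 s, if anything falls off the work surface, if the arm or the gripper's body presses on something with over 40 N, if the wrist force passes 120 N, or if a joint passes its speed limit or range.

## Working session

There is one attempt and no reset: what is moved stays moved. The work goes in short steps, Python scripts to look and compute and a tool call to move; the robot and the scene stay as the last step left them, time stands still between calls to the robot, and variables do not carry over. Pictures are saved under pics/ and viewed, and the job is handed in when it is done.

Besides the shell and the picture viewer there is one more tool, called as name(argument=value, ...) on one line, values as JSON. drive_tool: Moves the arm, as the interface text tells. Its arguments: {"type":"object","properties":{"moves":{"type":"array","items":{"type":"number"}},"hand":{"type":"number"},"grip_force":{"type":"number"}},"required":["moves"]}

```bash
mkdir -p pics; python3 - <<'E'
from bench import sensors, snapshot, r
import cv2,pickle
print(sensors.sense())
d={}
for n in ["scene","side","wrist"]:
    s=snapshot(n); d[n]=s; cv2.imwrite(f"pics/{n}0.png",s["image"][:,:,::-1])
    print(n,{k:v for k,v in s.items() if k not in("image","z_map")})
pickle.dump(d,open("d0.pkl","wb"))
E
```

```text
{'time': 0.0, 'joint_pos': array([-4.89243418e+00,  7.51592946e+00,  8.53312178e+01, -4.44311931e-04,
        8.72596155e+01, -4.89307029e+00]), 'qd': array([ 0.00245019, -0.00220406, -0.07831102, -0.03106839, -0.00489955,
       -0.02239793]), 'joint_efforts': array([-1.90700346e-03, -5.69404185e+01, -5.00557995e+01, -2.19391650e-04,
        1.44415747e-02,  7.24149572e-05]), 'tool_pos': array([5.99446618e+02, 7.34233150e-02, 2.30217273e+02]), 'tcp_rot': array([-94.65491951,  89.89323629, 175.34573826]), 'ft_force': array([ 0.25070627, -0.48168926,  0.06469695]), 'wrist_torque': array([-0.05755759, -0.00673154, -0.00273499]), 'finger_gap': 85.3567602569529}
scene {'camera_matrix': array([[397.98125846,   0.        , 259.86568841],
       [  0.        , 397.98125846, 199.25398739],
       [  0.        ,   0.        ,   1.        ]]), 'dist': array([-0.0220251,  0.       ,  0.       ,  0.       ,  0.       ]), 'eye': array([1048.50247563, -639.90295028,  857.94758494]), 'orientation': array([-131.39612357,    0.36735266,   35.74509491])}
side {'camera_matrix': array([[348.8492566 ,   
[... 246 characters left out ...]
0678775, 867.09389193]), 'orientation': array([-135.04892939,   -0.87525687, -174.72825998])}
wrist {'camera_matrix': array([[269.95929431,   0.        , 256.35894187],
       [  0.        , 269.95929431, 190.36659335],
       [  0.        ,   0.        ,   1.        ]]), 'dist': array([0.00631796, 0.        , 0.        , 0.        , 0.        ]), 'mount': array([[-2.30720828e-04, -2.79746869e-01,  9.60073766e-01,
        -1.43035310e+02],
       [ 9.99999782e-01, -6.58995372e-04,  4.82972113e-05,
         5.36499273e-01],
       [ 6.19173175e-04,  9.60073567e-01,  2.79746960e-01,
        -7.08911653e+01],
       [ 0.00000000e+00,  0.00000000e+00,  0.00000000e+00,
         1.00000000e+00]])}
```

View pics/scene0.png

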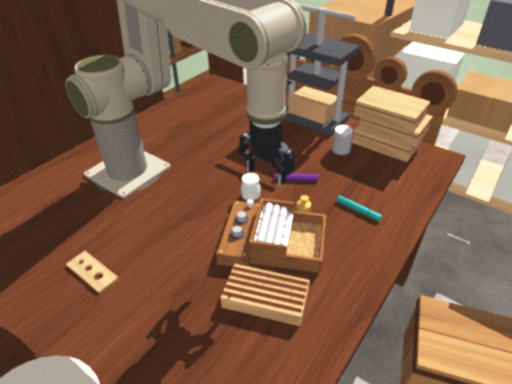

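View pics/side0.png

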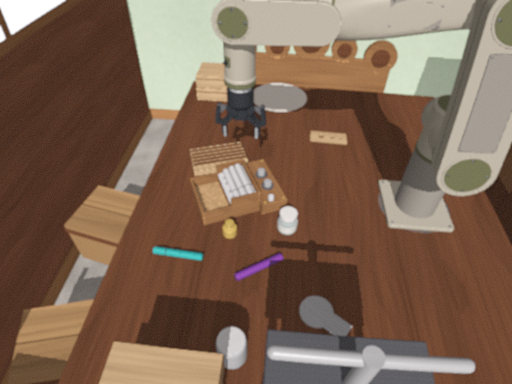

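View pics/wrist0.png

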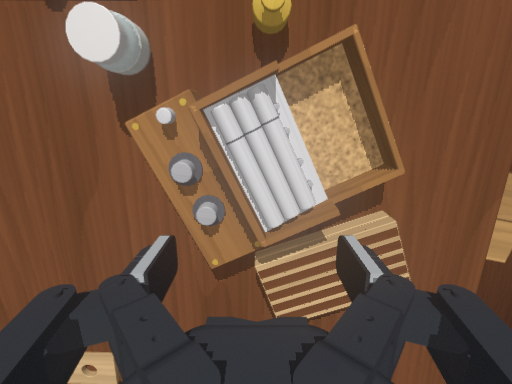

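```bash
python3 - <<'E'
import pickle,cv2
d=pickle.load(open("d0.pkl","rb"))
im=d["wrist"]["image"][85:275,115:275,::-1]
cv2.imwrite("pics/wcrop.png",cv2.resize(im,None,fx=3,fy=3,interpolation=cv2.INTER_CUBIC))
im=d["scene"]["image"][190:280,205:335,::-1]
cv2.imwrite("pics/scrop.png",cv2.resize(im,None,fx=6,fy=6,interpolation=cv2.INTER_CUBIC))
im=d["side"]["image"][140:225,180:300,::-1]
cv2.imwrite("pics/sidecrop.png",cv2.resize(im,None,fx=6,fy=6,interpolation=cv2.INTER_CUBIC))
E
```

```text
(no output)
```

View pics/wcrop.png

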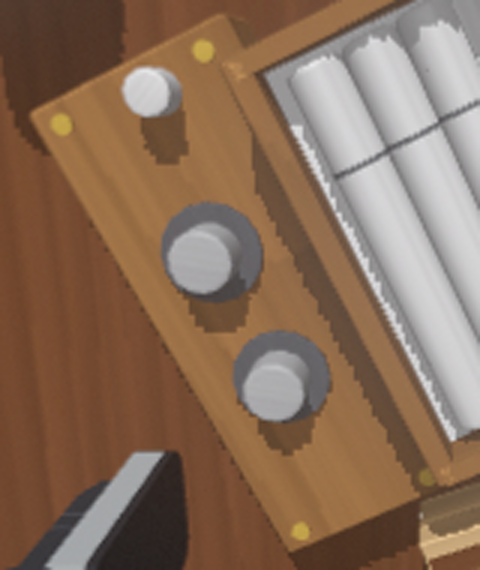

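View pics/scrop.png

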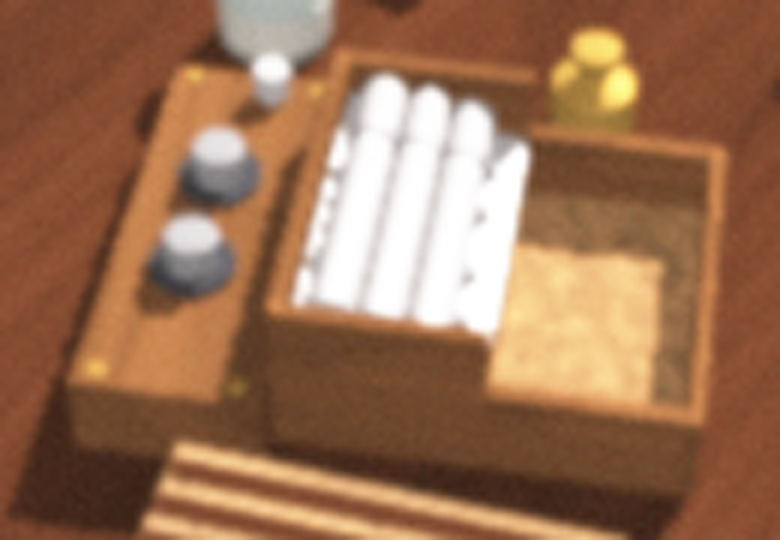

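View pics/sidecrop.png

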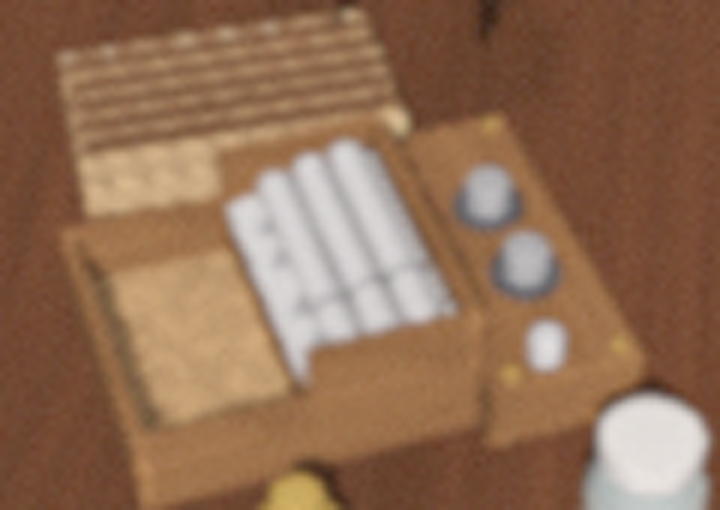

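```bash
cat > h.py <<'E'
import numpy as np,cv2
from scipy.spatial.transform import Rotation as R
def cam(s,st=None):
    if "mount" in s:
        T=np.eye(4);T[:3,:3]=R.from_euler('xyz',st["tcp_rot"],degrees=True).as_matrix();T[:3,3]=st["tool_pos"]
        M=T@s["mount"]; return M[:3,3],M[:3,:3]
    return np.array(s["eye"]),R.from_euler('xyz',s["orientation"],degrees=True).as_matrix()
def hit(s,px,z,st=None):
    o,Rm=cam(s,st)
    u=cv2.undistortPoints(np.array(px,float).reshape(-1,1,2),s["camera_matrix"],s["dist"]).reshape(-1,2)
    d=np.c_[u,np.ones(len(u))]@Rm.T
    return o+d*((z-o[2])/d[:,2])[:,None]
E
python3 - <<'E'
import pickle
from h import *
d=pickle.load(open("d0.pkl","rb"))
st=dict(tcp_rot=[-94.65491951,89.89323629,175.34573826],tool_pos=[599.4466,.0734,230.217])
np.set_printoptions(precision=1,suppress=True)
def yaw(a,b):
    v=a-b; return np.degrees(np.arctan2(-v[0],v[1]))
w=lambda p:(np.array(p)+.5)/3-.5+[115,85]
q=lambda p,o:(np.array(p)+.5)/6-.5+o
for n,l,rr in [("wrist",w([199,260]),w([274,387])),("scene",q([218,147],[205,190]),q([192,234],[205,190])),("side",q([527,247],[180,140]),q([489,182],[180,140]))]:
    p=hit(d[n],[l,rr],67,st); print(n,p,"mid",p.mean(0),"len",np.linalg.norm(p[0]-p[1]),"yaw",yaw(p[0],p[1]))
p=hit(d["wrist"],[w(x) for x in [(203,50),(427,478),(61,124),(301,531)]],45,st)
print(p,yaw(p[0],p[1]),yaw(p[2],p[3]),p.mean(0),np.linalg.norm(p[0]-p[1]))
print("R",R.from_euler('xyz',st["tcp_rot"],degrees=True).as_matrix())
E
```

```text
wrist [[512.5   4.7  67. ]
 [538.6 -47.7  67. ]] mid [525.5 -21.5  67. ] len 58.54799730004936 yaw 26.556047972788637
scene [[513.4   1.3  67. ]
 [539.4 -51.9  67. ]] mid [526.4 -25.3  67. ] len 59.17675638562053 yaw 26.063268956267805
side [[512.7   2.3  67. ]
 [538.4 -50.5  67. ]] mid [525.6 -24.1  67. ] len 58.77603633783072 yaw 25.962306935647227
[[ 514.2   82.4   45. ]
 [ 600.5  -99.7   45. ]
 [ 456.1   54.7   45. ]
 [ 542.9 -126.5   45. ]] 25.331725961871072 25.588628501223333 [528.4 -22.3  45. ] 201.54689074339547
R [[-0.  1.  0.]
 [ 0.  0. -1.]
 [-1. -0. -0.]]
```

drive_tool(moves=[0,-3.7,1.2,0,0,0,0,-3.7,1.15,0,0,0,0.8,0,0,7,0,0,0.8,0,0,7,0,0,0.8,0,0,7,0,0,0.8,0,0,7,0,0,0.8,0,0,7,0,0,0.8,0,0,7,0,0,0.8,0,0,7,0,0,0.8,0,0,7,0,0,0.8,0,0,7,0,0,0.8,0,0,1.3,0,0,0,0,0,0,0,0,0,0,0,0,0,0], hand=4.8)

```text
time: 1.32
tool_pos: [525.5, -23.4, 150.7]
tcp_rot: [-34.0, 89.9, 171.9]
ft_force: [-0.4, 0.4, 0.4]
finger_gap: 48.0
```

```bash
cat > look.py <<'E'
import sys
from bench import sensors, snapshot
import cv2,pickle
from h import *
np.set_printoptions(precision=2,suppress=True)
k=sys.argv[1]; st=sensors.sense()
Rm=R.from_euler('xyz',st["tcp_rot"],degrees=True).as_matrix()
print(st["time"],st["tool_pos"],"\n",Rm,st["ft_force"],st["wrist_torque"],st["finger_gap"])
d={"st":st}
for n in sys.argv[2:]:
    s=snapshot(n); d[n]=s
    im=s["image"][:,:,::-1]
    if n=="scene": im=cv2.resize(im[130:285,195:345],None,fx=4,fy=4,interpolation=cv2.INTER_CUBIC)
    if n=="side": im=cv2.resize(im[90:235,170:310],None,fx=4,fy=4,interpolation=cv2.INTER_CUBIC)
    cv2.imwrite(f"pics/{n}{k}.png",im)
pickle.dump(d,open(f"d{k}.pkl","wb"))
E
python3 look.py 1 wrist scene side
```

```text
1.3167 [525.48 -23.4  150.67] 
 [[-0.    0.44 -0.9 ]
 [ 0.   -0.9  -0.44]
 [-1.   -0.    0.  ]] [-0.36  0.43  0.38] [-0.   -0.01  0.05] 48.01490417477324
```

View pics/wrist1.png

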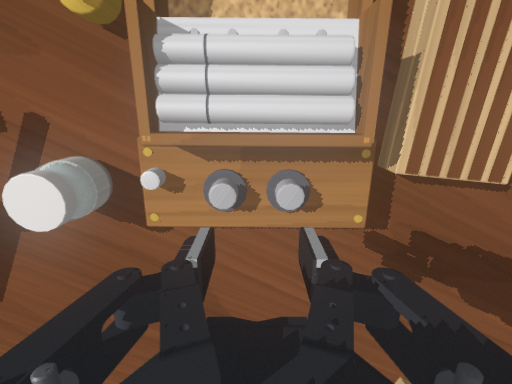

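View pics/scene1.png

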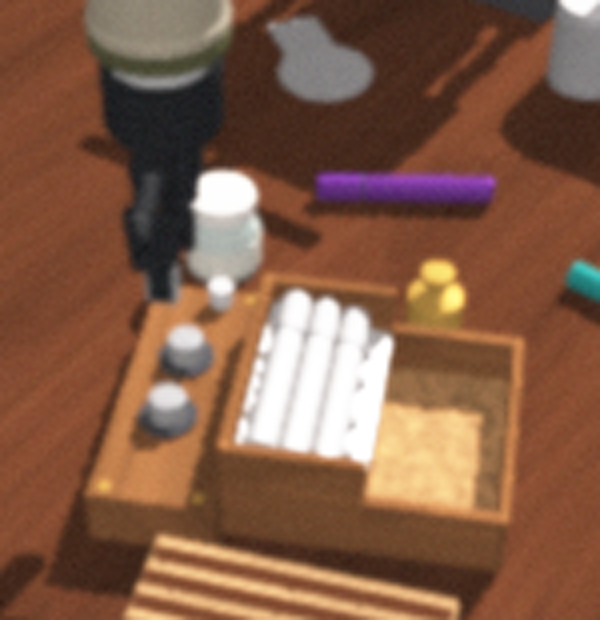

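View pics/side1.png

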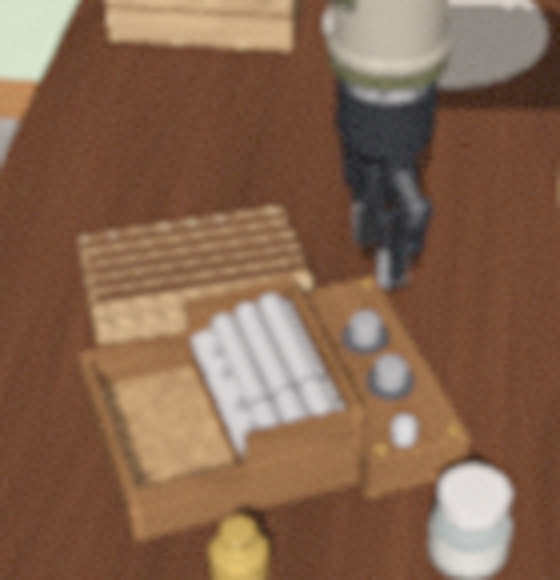

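```bash
python3 - <<'E'
import pickle
from h import *
np.set_printoptions(precision=1,suppress=True)
d=pickle.load(open("d1.pkl","rb")); s=d["wrist"]
M=np.linalg.inv(s["mount"])
for x in (0,-6):
  for z in (0,-11,11):
    P=np.array([[x,y,z] for y in(-38,-24,24,38)],float)
    c=P@M[:3,:3].T+M[:3,3]
    print(x,z,cv2.projectPoints(c,np.zeros(3),np.zeros(3),s["camera_matrix"],s["dist"])[0].reshape(-1,2).ravel())
im=s["image"][140:290,130:380,::-1]
cv2.imwrite("pics/w1c.png",cv2.resize(im,None,fx=3,fy=3,interpolation=cv2.INTER_CUBIC))
zm=s["z_map"]
for row in (228,232,240,250): print(row,zm[row,180:225:3],zm[row,295:335:3])
E
```

```text
0 0 [190.2 239.7 214.3 239.6 296.6 239.7 320.7 239.7]
0 -11 [188.9 222.2 213.4 222.2 297.4 222.2 321.9 222.2]
0 11 [191.5 256.5 215.1 256.5 295.9 256.5 319.5 256.5]
-6 0 [187.7 244.5 212.7 244.5 298.1 244.5 323.1 244.5]
-6 -11 [186.3 226.5 211.7 226.4 299.  226.4 324.5 226.5]
-6 11 [189.1 261.9 213.5 261.9 297.3 261.9 321.8 261.9]
228 [317.5 318.7 319.3 318.4 319.  318.4 319.8 145.6 144.  144.7 146.  148.6
 319.5 319.3 318.8] [317.5 318.7 146.4 145.1 145.8 144.9 145.9 317.6 318.6 319.4 317.9 318.7
 317.  319.3]
232 [320.5 318.9 320.3 320.2 319.7 319.3 141.2 140.3 139.5 140.4 141.7 148.5
 320.6 320.7 319.5] [319.2 319.6 145.  141.6 140.7 139.9 141.3 319.5 319.3 319.3 320.  320.8
 319.1 319. ]
240 [322.3 322.1 141.3 142.  141.2 131.2 132.  133.1 132.3 131.9 139.  147.9
 322.9 324.  324.4] [323.8 322.7 144.5 136.4 132.8 132.  132.4 131.9 139.7 141.1 140.7 141.3
 322.8 323.4]
250 [131.8 130.7 131.2 130.6 122.  122.6 123.  123.  122.9 130.7 139.  148.5
 327.7 326.9 326.9] [326.9 325.7 146.1 136.3 128.6 122.8 122.6 122.8 123.1 123.1 129.8 131.7
 131.6 131.2]
```

View pics/w1c.png

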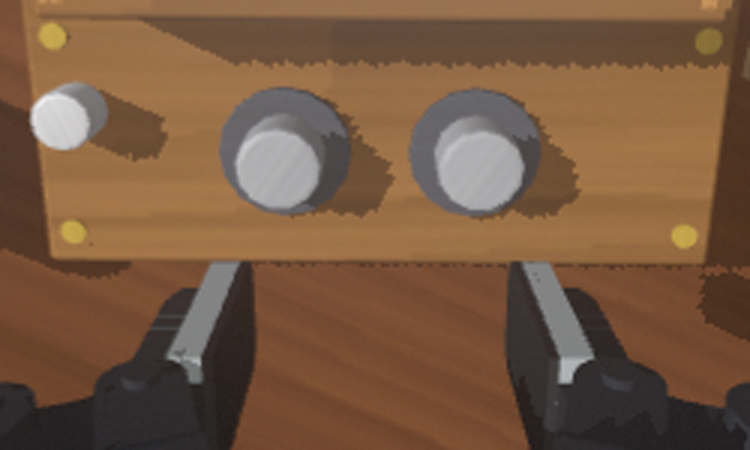

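```bash
python3 - <<'E'
import pickle
from h import *
np.set_printoptions(precision=1,suppress=True)
d=pickle.load(open("d1.pkl","rb")); s=d["wrist"]
w=lambda p:(np.array(p)+.5)/3-.5+[130,140]
p=hit(s,[w((278,169)),w((479,172))],67,d["st"])
q=hit(s,[w(x) for x in [(53,36),(709,41),(74,232),(684,236)]],45,d["st"])
Rm=R.from_euler('xyz',d["st"]["tcp_rot"],degrees=True).as_matrix()
for P in (p,q):
  print(P,P.mean(0),(P-d["st"]["tool_pos"])@Rm)
E
```

```text
[[512.7   3.3  67. ]
 [537.7 -50.2  67. ]] [525.2 -23.4  67. ] [[ 83.7 -29.5  -0.3]
 [ 83.6  29.5   0.6]]
[[ 514.2   82.4   45. ]
 [ 600.7  -99.4   45. ]
 [ 455.9   54.6   45. ]
 [ 542.5 -126.7   45. ]] [528.3 -22.3  45. ] [[ 105.7 -100.   -36.2]
 [ 105.5  101.4  -34.6]
 [ 105.8 -100.4   28.4]
 [ 105.6  100.5   29.7]]
```

drive_tool(moves=[1.5,0,0,0.4,0,0,1.5,0,0,0,0,0,1.5,0,0,0,0,0,1.5,0,0,0,0,0,1,0,0,0,0,0,0.7,0,0,0,0,0,0,0,0,0,0,0,0,0,0,0,0,0], hand=5.2)

```text
time: 2.13
tool_pos: [526.1, -23.5, 74.6]
tcp_rot: [-60.3, 90.0, 145.0]
ft_force: [0.2, -0.3, 0.1]
finger_gap: 52.1
```

```bash
python3 look.py 2 wrist side; python3 -c "
import cv2
i=cv2.imread('pics/wrist2.png');cv2.imwrite('pics/w2c.png',cv2.resize(i[140:300,130:380],None,fx=3,fy=3))"
```

```text
2.1333 [526.14 -23.5   74.57] 
 [[-0.    0.43 -0.9 ]
 [ 0.   -0.9  -0.43]
 [-1.   -0.    0.  ]] [ 0.24 -0.26  0.14] [0.02 0.01 0.  ] 52.08983676161539
```

View pics/w2c.png

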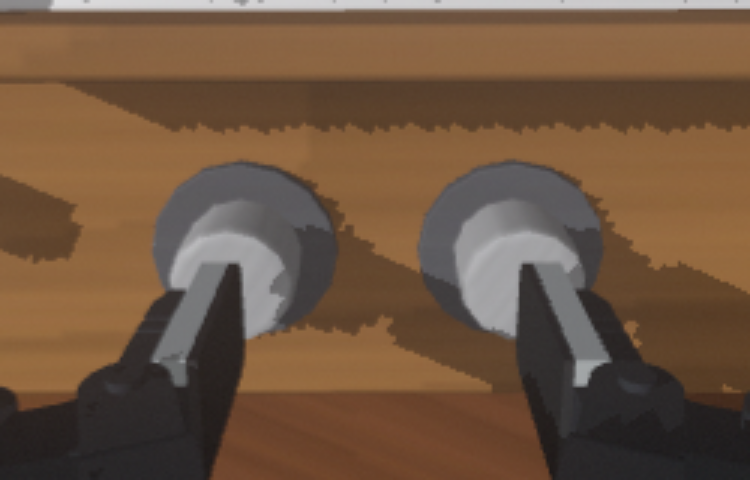

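View pics/side2.png

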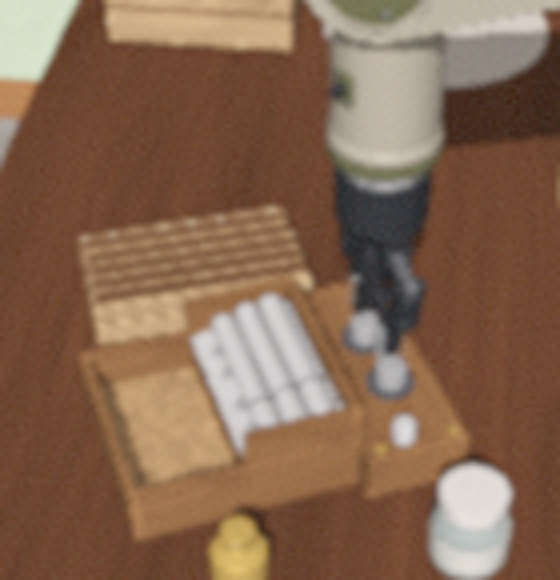

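drive_tool(moves=[0.5,0,0,0,0,0,0.3,0,0,0,0,0,0.2,0,0,0,0,0,0.2,0,0,0,0,0,0.2,0,0,0,0,0,0.2,0,0,0,0,0,0,0,0,0,0,0])

```text
time: 2.82
tool_pos: [526.0, -23.5, 58.2]
tcp_rot: [-30.4, 90.0, 174.9]
ft_force: [-1.9, -0.1, 4.9]
finger_gap: 51.9
```

drive_tool(moves=[0.2,0,0,0,0,0,0.2,0,0,0,0,0,0.2,0,0,0,0,0,0.2,0,0,0,0,0,0,0,0,0,0,0,0,0,0,0,0,0])

```text
time: 3.32
tool_pos: [526.3, -23.5, 53.4]
tcp_rot: [41.9, 90.0, -112.8]
ft_force: [-16.4, 1.8, 32.1]
finger_gap: 52.0
```

```bash
python3 look.py 3 wrist side; python3 -c "
import cv2
i=cv2.imread('pics/wrist3.png');cv2.imwrite('pics/w3c.png',cv2.resize(i[0:300,100:400],None,fx=2,fy=2))"
```

```text
3.3167 [526.29 -23.52  53.39] 
 [[-0.    0.43 -0.9 ]
 [-0.   -0.9  -0.43]
 [-1.    0.    0.  ]] [-16.42   1.81  32.05] [0.37 2.94 0.01] 51.97680737616747
```

View pics/w3c.png

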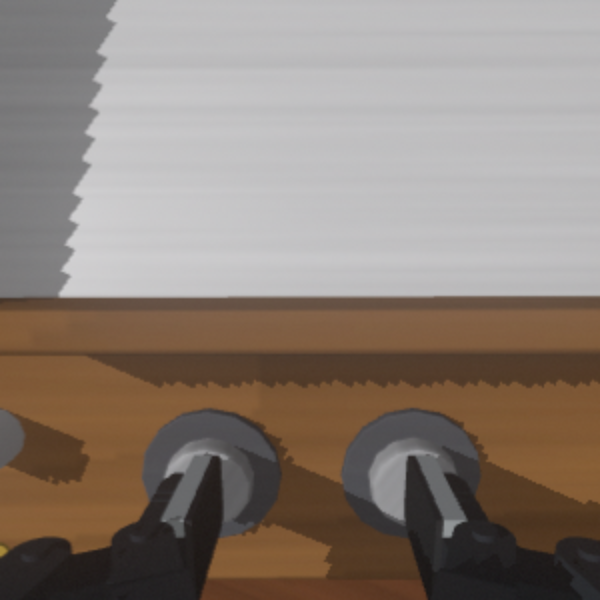

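View pics/side3.png

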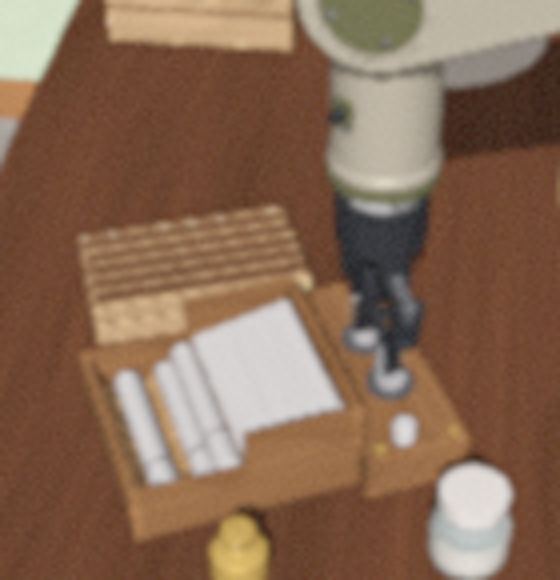

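The buttons are fully down and the tubes have rolled off; I'll hold until they settle.

drive_tool(moves=[0,0,0,0,0,0,0,0,0,0,0,0,0,0,0,0,0,0,0,0,0,0,0,0,0,0,0,0,0,0,0,0,0,0,0,0,0,0,0,0,0,0,0,0,0,0,0,0,0,0,0,0,0,0,0,0,0,0,0,0,0,0,0,0,0,0,0,0,0,0,0,0,0,0,0,0,0,0,0,0,0,0,0,0,0,0,0,0,0,0,0,0,0,0,0,0,0,0,0,0,0,0,0,0,0,0,0,0,0,0,0,0,0,0,0,0,0,0,0,0])

```text
time: 5.08
tool_pos: [526.3, -23.5, 53.4]
tcp_rot: [100.3, 90.0, -54.4]
ft_force: [-16.9, 0.7, 31.3]
finger_gap: 52.1
```

```bash
python3 look.py 4 side scene
```

```text
5.0833 [526.34 -23.52  53.43] 
 [[ 0.    0.43 -0.9 ]
 [-0.   -0.9  -0.43]
 [-1.    0.   -0.  ]] [-16.87   0.74  31.32] [ 0.36  2.91 -0.06] 52.14885447534105
```

View pics/side4.png

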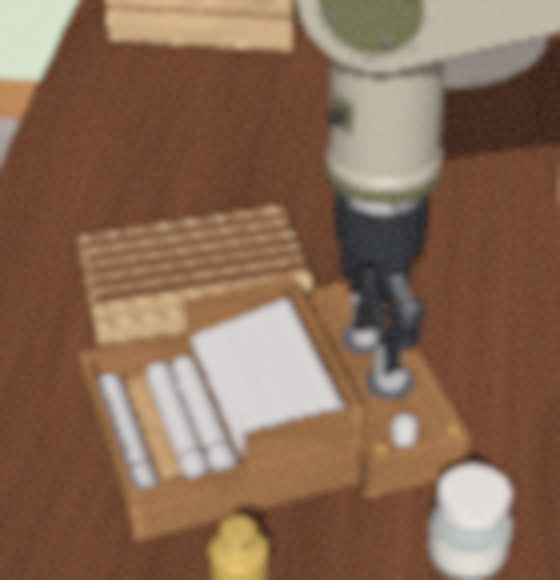

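View pics/scene4.png

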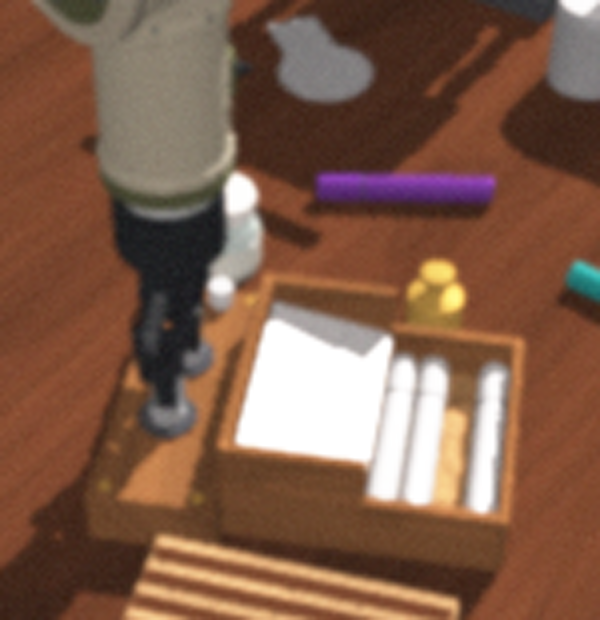

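drive_tool(moves=[0,0,0,0,0,0,0,0,0,0,0,0,0,0,0,0,0,0,0,0,0,0,0,0,0,0,0,0,0,0,0,0,0,0,0,0,0,0,0,0,0,0,0,0,0,0,0,0,0,0,0,0,0,0,0,0,0,0,0,0,0,0,0,0,0,0,0,0,0,0,0,0,0,0,0,0,0,0,0,0,0,0,0,0,0,0,0,0,0,0,0,0,0,0,0,0,0,0,0,0,0,0,0,0,0,0,0,0,0,0,0,0,0,0,0,0,0,0,0,0])

```text
time: 6.85
tool_pos: [526.3, -23.5, 53.4]
tcp_rot: [75.6, 90.0, -79.1]
ft_force: [-17.5, 1.2, 31.4]
finger_gap: 51.9
```

```bash
python3 look.py 5 side scene
```

```text
6.85 [526.29 -23.53  53.37] 
 [[ 0.    0.43 -0.9 ]
 [-0.   -0.9  -0.43]
 [-1.    0.    0.  ]] [-17.52   1.25  31.44] [ 0.35  2.96 -0.01] 51.91737050957355
```

View pics/side5.png

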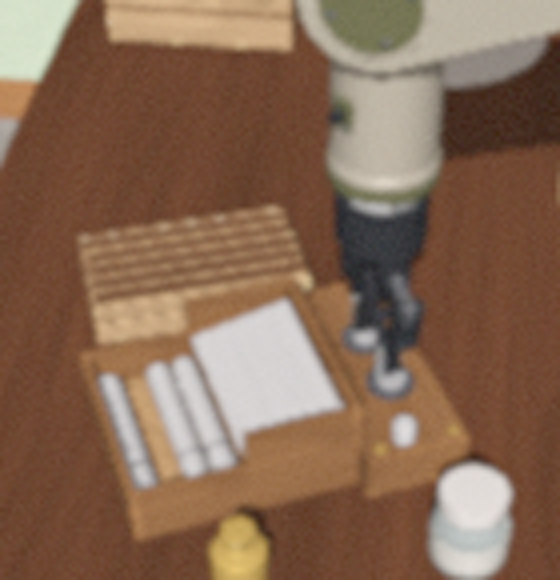

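View pics/scene5.png

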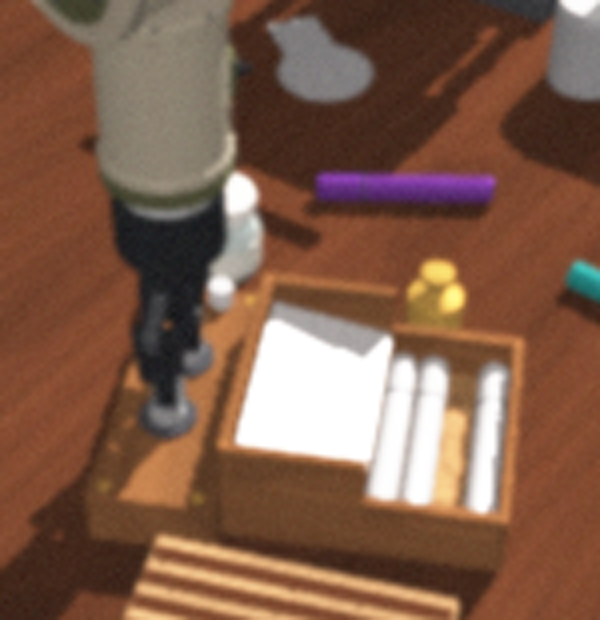

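All three tubes are at rest: both views are unchanged over 1.8 s. Now I'll release.

drive_tool(moves=[-0.2,0,0,0,0,0,-0.2,0,0,0,0,0,-0.2,0,0,0,0,0,-0.3,0,0,0,0,0,-0.4,0,0,0,0,0,-0.5,0,0,0,0,0,-1,0,0,0,0,0,-2,0,0,0,0,0,-2,0,0,0,0,0,-2,0,0,0,0,0,-2,0,0,0,0,0,0,0,0,0,0,0,0,0,0,0,0,0,0,0,0,0,0,0])

```text
time: 8.12
tool_pos: [525.8, -23.4, 158.0]
tcp_rot: [-36.0, 90.0, 169.3]
ft_force: [-0.5, -0.0, 0.3]
finger_gap: 52.0
```

```bash
python3 look.py 6 wrist side scene
```

```text
8.1167 [525.75 -23.44 157.97] 
 [[-0.    0.43 -0.9 ]
 [ 0.   -0.9  -0.43]
 [-1.   -0.    0.  ]] [-0.48 -0.03  0.26] [-0.01 -0.02 -0.03] 52.0366209295671
```

View pics/wrist6.png

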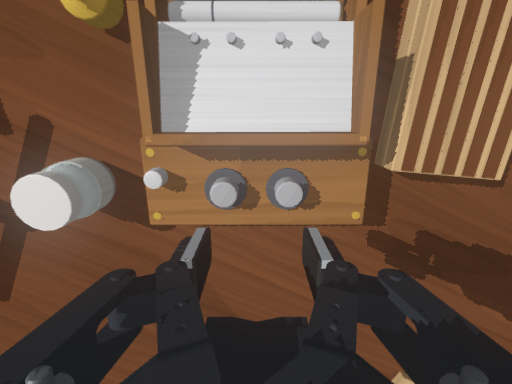

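View pics/side6.png

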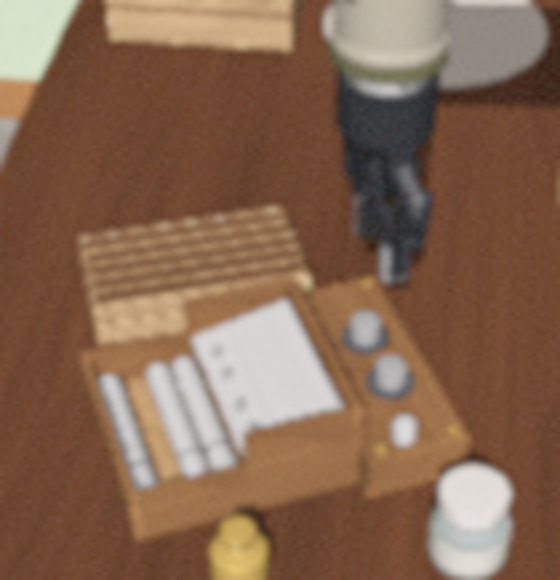

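The buttons are back up at wrist pixels (224,192) and (289,192), and the four pins stand at row 38. The three tubes are still in the tray, and the cap, jar, weight and mould haven't moved.

```bash
python3 -c "
from bench import r
print(r.hand_in())"
```

```text
the job is handed in; nothing more can be done
None
```

I pressed both buttons together, one fingertip on each, with about 31 N in total against the stops. I held them down for about 3.5 s, then let them up evenly, raised the gripper to about 158 mm and handed the job in at about 8 s.

- **Tubes:** two pairs of pictures 1.8 s apart, taken while both buttons were held down, showed all three tubes lying still in the tray. They were in the same place after I let go.
- **Buttons:** the last wrist picture shows both buttons up and the pins standing again. The force on the tool was back to about zero.
- **Bystanders:** the cap, jar, brass weight and mould looked unmoved in the last pictures. I did not check the blade, gauge or tin closely, but the arm never went near them.
- **Sideways force:** while pressing there was a steady sideways force of about 17 N, which I put down to friction at the fingertips. The buttons showed no sign of sticking.
- **Disagreement:** the three cameras put the midpoint between the buttons up to 4 mm apart. The closer wrist picture, which I took before pressing, agreed with my aim to within 1 mm.

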